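Put the slide cases back in their row

TASK

Four white slide cases belong on the low wooden shelf: two stand there already, one stands on the bench and one has slipped down the gap between the two flat instruments, only its top sticking out. Put both strays on the shelf so that all four stand upright in one neat straight row, square to the shelf, flat side to flat side with next to no gap, carrying on from the two already there. Leave everything else where it is.

Things in the scene. Friction and masses are not known exactly. Their poses are not given: they have to be found in the camera images.
- shelf: Fixed low wooden shelf, 130 mm along its x (depth), 340 mm along its y (length); the top of its board is 50 mm above the bench. Origin on the bench under its centre; z up. An end board 14 mm thick stands 60 mm above the board at its -y end. No wall at front, back or +y end. The row runs along its y, centred on the line x = 0, and grows towards +y; there is room for two more cases between case_b and the jar.
- gap_unit: Two fixed flat instruments side by side, both 130 mm along x and 60 mm tall: a grey lamp supply (80 mm wide, on the -y side) and an aluminium slide warmer with a dark top (120 mm wide, +y side). Between them runs a gap 40 mm wide, open at top and at both x ends, down to the bench. Origin on the bench in the middle of the gap; z up, the gap runs along x.
- case_a: White upright slide case with a black seam round it and blank paper labels: 56 mm along its x, 36 mm along its y (its thickness), 100 mm tall, about 0.2 kg. Origin at the centre of its underside, z up. Stands on the shelf next to the end board, at the -y end of the row; its x is along the shelf's x (within about 2 degrees).
- case_b: White upright slide case with a black seam round it and blank paper labels: 56 mm along its x, 36 mm along its y (its thickness), 100 mm tall, about 0.2 kg. Origin at the centre of its underside, z up. Stands on the shelf beside case_a, on its +y side; the row goes on from here. Its x is along the shelf's x (within about 2 degrees).
- case_c: White upright slide case with a black seam round it and blank paper labels: 56 mm along its x, 36 mm along its y (its thickness), 100 mm tall, about 0.2 kg. Origin at the centre of its underside, z up. Stands free on the bench.
- case_d: White upright slide case with a black seam round it and blank paper labels: 56 mm along its x, 36 mm along its y (its thickness), 100 mm tall, about 0.2 kg. Origin at the centre of its underside, z up. Stands on the bench down in the gap of gap_unit, its thickness across the gap (2 mm free on each side), its top 40 mm standing out above the instruments.
- jar: Amber glass jar with a lid, 56 mm across, 85 mm tall, standing on the +y end of the shelf. Bystander; origin at the centre of its underside.
- beaker: Clear open beaker, 62 mm across, 85 mm tall, on the bench. Bystander; origin at the centre of its underside.
- reagent: Amber bottle with black cap, 52 mm across, 110 mm tall, on the bench. Bystander; origin at the centre of its underside.
- dish: Clear flat culture dish, 90 mm across, 30 mm tall, on the bench. Bystander; origin at the centre of its underside.
- objective_can: Black round can, 38 mm across, 60 mm tall, on the bench. Bystander; origin at the centre of its underside.
There are look-alikes about, which are no part of the job. What is shaped like the case_d but purple is not meant. Leave any yellow look-alike of the case_c alone.

How it is judged:
At the end, for the whole second after the job is handed in: All four cases stand upright (0.1 rad) and still on the board, within 12 mm of its centre line and square to it within 0.14 rad; a and b stay neighbours, c and d in either order carry on the row after b; neighbours' centres at most 48 mm apart (gaps to about 12 mm) (x of case_a in the frame of shelf between -0.012 and 0.012 m and z of case_a in the frame of shelf between 0.044 and 0.056 m and angle between the x axis of each of case_a, case_b, case_c, case_d and the x axis of shelf, either way round below 0.14 rad and angle between each of case_a, case_b, case_c, case_d's own z axis and vertical below 0.1 rad and linear speed of each of case_a, case_b, case_c, case_d below 0.02 m/s and angular speed of each of case_a, case_b, case_c, case_d below 0.15 rad/s and x of case_b in the frame of shelf between -0.012 and 0.012 m and z of case_b in the frame of shelf between 0.044 and 0.056 m and x of case_c in the frame of shelf between -0.012 and 0.012 m and z of case_c in the frame of shelf between 0.044 and 0.056 m and x of case_d in the frame of shelf between -0.012 and 0.012 m and z of case_d in the frame of shelf between 0.044 and 0.056 m and horizontal distance between case_a and case_b below 0.048 m and ((horizontal distance between case_b and case_c below 0.048 m and horizontal distance between case_c and case_d below 0.048 m and horizontal distance between case_b and case_d above 0.06 m) or (horizontal distance between case_b and case_d below 0.048 m and horizontal distance between case_d and case_c below 0.048 m and horizontal distance between case_b and case_c above 0.06 m))); the robot touches nothing.
It fails at once if jar moved more than 40 mm (distance of jar from where it was at the start of the episode above 0.04 m).
It fails at once if beaker moved more than 40 mm (distance of beaker from where it was at the start of the episode above 0.04 m).
It fails at once if reagent moved more than 40 mm (distance of reagent from where it was at the start of the episode above 0.04 m).
It fails at once if dish moved more than 40 mm (distance of dish from where it was at the start of the episode above 0.04 m).
It fails at once if objective_can moved more than 40 mm (distance of objective_can from where it was at the start of the episode above 0.04 m).
It also fails if it takes over 64 s, if anything falls off the work surface, if the arm or the gripper's body presses on something with over 40 N, if the wrist force passes 120 N, or if a joint passes its speed limit or range.

ROBOT

A 6-joint arm with a two-finger parallel gripper is mounted at the origin on the work surface. World frame = base frame: x ahead of the robot, y to its left, z up, the work surface at z = 0. Lengths are in m, angles in rad, forces in N, time in s.
With the tool pointing down it reaches from about 0.375 to 0.9 m from the base axis. Payload 3.1 kg.
Tool frame: the origin (TCP) lies between the finger pads; the fingertips stand 8 mm ahead of it and the grasp point (between the pads) lies 11 mm behind it; z points along the fingers, y is the line along which they close (so a half turn about z gives the same grasp; the last joint's range is limited). The gripper opens to 87 mm and grips with 3 to 60 N. Pads are 19 mm wide; open, the fingers measure 117 mm over their backs; the gripper's body (75 mm by 190 mm) begins 51 mm behind the grasp point.
Start: joints at [1.151, 0.527, 1.433, -0, 1.181, -0.178], TCP at [0.149, 0.607, 0.231] pointing down, gripper open.
Joint ranges: [-3.08, 3.08], [-0.75, 2.2], [0.22, 2.44], [-1.43, 4.57], [0, 2.65], [-2.85, 2.85]. Speed limits (rad/s): [2.79, 2.79, 3.14, 3.14, 3.14, 3.14].

INTERFACE

Orientations are given as a unit quaternion [x, y, z, w].
In Python, from rig import robot, vision, job gives the robot as it stands.
- The arm moves only by the shell command python3 -m handwheel 'ROWS' [OPENING] [FORCE]. ROWS is JSON, a list of rows, each a list of 4 numbers: the shift along the tool's x, y, z as a fraction of full scale, then the turn about the tool's z as a fraction of full scale. A call has 1 to 20 rows; each row is the pose to reach, as a shift and turn from the pose commanded when the call began, along the tool's axes at that moment, turning the shorter way round; what a row does not reach only later rows make up. Full scale, the value 1, is 300 mm for a shift and 2 pi rad for a turn. A row lasts 1/12 s, in which the tool goes at most 41.7 mm and 7.16 degrees, less where a joint would pass 70% of its speed; a pose out of reach is approached as far as the arm can. A call with a number of a shift or a turn outside -1 to 1 is refused whole. A call with a gripper value outside its range is refused whole. OPENING is the opening in per cent of the stroke, from 0 (shut) to 100 (fully open), set as the call begins (- or left out, the last holds). The fingers move at their own pace and stop on an object; FORCE is the grip in N (left out, the last holds). Time passes only in rows, so rows that repeat a pose let the fingers close. It gives the time, the measured TCP pose, the force, the opening and the grip force at its end, in the units of the state.
- robot.get_obs(): the state, without advancing time (a new reading comes with each control period).
- vision.camera(name): name is "scene" or "side" or "wrist"; returns a dict with "frame" (480x640x3 uint8, red, green, blue), "K" (3x3 intrinsics, pixels), "cam_to_world" (4x4, takes a point from camera to world coordinates); the wrist camera has in their place "hand_eye" (4x4, takes a point from camera to tool coordinates, whose origin is the TCP and whose axes are the flange's). Camera axes: x right, y down, z forward; pixel columns grow to the right and rows downward; lengths in m; the calibration is good to about 2 mm. The wrist camera is an equidistant fisheye: a pixel r from the principal point sees the ray r / f radians off the axis. A picture is of the moment at which its call begins: read the wrist's pose just before it. There is no depth.
- job.hand_in(): hands the job in; it is judged then, once.
Trained networks look in the newest picture that a camera, given by its name, has taken for a name from the list of things; names that differ only in an ending like _2 or _b are one class to them, and where a whole thing is asked for, a point or a joint stands for the part that bears it (a point fixed in the world has none). Each returns a list of dicts, best first, with "conf" (0 to 1); they miss things now and then, are a little off and sometimes report something else, mostly with a low value. They report only what shows in the picture. A call takes as long as a camera call. They do not tell look-alikes from the thing itself.
- vision.look_for(camera, label): "point" ([row, column] in pixels, amid what is visible of it).
- vision.outline_of(camera, label): "mask" (480x640 bool, what is visible of it) and "point" ([row, column] in pixels, amid what is visible of it).
The state is a dict: "time": time; "q": joint angles; "joint_velocities": joint speeds; "joint_torque": joint torques, N m; "position": TCP position; "tool_rot": TCP orientation; "ft_force": force on the tool from outside, world axes, zero at the start; "moment": the same for the moment, N m; "grip_width": finger opening in m; "grip_force": force on a finger pad.
Only numpy, scipy, OpenCV 4.12 (cv2) and the standard library are available. Lean on these libraries where they do the work, as an engineer would, in place of code of your own. Each camera call takes 0.05 s, during which the arm holds its last target. There are 200 camera calls.

## Working session

There is one attempt and no reset: what is moved stays moved. The work goes in short steps, Python scripts to look and compute and a shell command to move; the robot and the scene stay as the last step left them, time stands still between calls to the robot, and variables do not carry over. Pictures are saved under pics/ and viewed, at most 10 in all, crops included, and the job is handed in when it is done.

```bash
mkdir -p pics; cat > h.py <<'E'
import numpy as np, cv2
from rig import robot, vision, job
def snap(n):
    c=vision.camera(n); return c
def save(n,img): cv2.imwrite('pics/'+n+'.png',img[:,:,::-1])
def ray(c,rc):
    K=np.array(c['K']);T=np.array(c['cam_to_world'])
    d=np.array([(rc[1]-K[0,2])/K[0,0],(rc[0]-K[1,2])/K[1,1],1.]);return T[:3,3],T[:3,:3]@d
def onz(c,rc,z):
    o,d=ray(c,rc);return o+d*(z-o[2])/d[2]
def proj(c,p):
    K=np.array(c['K']);T=np.array(c['cam_to_world']);q=T[:3,:3].T@(np.array(p)-T[:3,3]);q=K@q;return q[:2]/q[2]
E
python3 - <<'E'
from h import *
o=robot.get_obs();print(o['time'],o['position'],o['tool_rot'],o['grip_width'])
for n in('scene','side'):
    c=snap(n);save(n,c['frame']);print(n,c['K'],np.round(c['cam_to_world'],3))
    for l in('case_a','shelf','gap_unit','jar','beaker','reagent','dish','objective_can'):
        for r in vision.look_for(n,l): print(l,np.round(r['point']),round(r['conf'],2),np.round(onz(c,r['point'],.05),3))
E
```

```text
0.0 [0.14873214 0.60632362 0.22957333] [ 1.20101797e-01  9.92761010e-01 -1.02161813e-03 -3.02074791e-04] 0.08735004978268594
scene [[539.19788907   0.         310.30240851]
 [  0.         539.19788907 236.85058115]
 [  0.           0.           1.        ]] [[ 0.074  0.854 -0.514  1.038]
 [ 0.997 -0.069  0.029 -0.036]
 [-0.01  -0.515 -0.857  0.883]
 [ 0.     0.     0.     1.   ]]
case_a [283. 123.] 0.98 [ 0.606 -0.336  0.05 ]
case_a [307. 443.] 0.95 [0.693 0.203 0.05 ]
case_a [234. 460.] 0.89 [0.555 0.261 0.05 ]
case_a [138. 354.] 0.84 [0.314 0.097 0.05 ]
case_a [185. 357.] 0.72 [0.431 0.089 0.05 ]
case_a [313. 528.] 0.72 [0.715 0.34  0.05 ]
case_a [355. 382.] 0.63 [0.767 0.089 0.05 ]
case_a [285. 154.] 0.59 [ 0.614 -0.283  0.05 ]
shelf [315. 219.] 0.77 [ 0.678 -0.171  0.05 ]
shelf [230. 462.] 0.27 [0.547 0.266 0.05 ]
gap_unit [248. 482.] 0.68 [0.586 0.294 0.05 ]
jar [296. 280.] 0.88 [ 0.652 -0.067  0.05 ]
beaker [195. 264.] 0.71 [ 0.44  -0.089  0.05 ]
beaker [199. 201.] 0.7 [ 0.439 -0.207  0.05 ]
reagent [194. 266.] 0.89 [ 0.438 -0.084  0.05 ]
dish [176. 458.] 0.79 [0.425 0.285 0.05
[... 383 characters left out ...]
31 0.1   0.05 ]
case_a [166. 337.] 0.96 [0.706 0.34  0.05 ]
case_a [320. 413.] 0.91 [ 0.675 -0.256  0.05 ]
case_a [238. 213.] 0.81 [0.324 0.108 0.05 ]
case_a [180. 293.] 0.76 [0.565 0.301 0.05 ]
case_a [301. 396.] 0.55 [ 0.663 -0.2    0.05 ]
shelf [327. 381.] 0.78 [ 0.61  -0.254  0.05 ]
shelf [297. 398.] 0.29 [ 0.672 -0.191  0.05 ]
gap_unit [201. 296.] 0.76 [0.55  0.201 0.05 ]
jar [243. 375.] 0.66 [ 0.687 -0.019  0.05 ]
beaker [326. 291.] 0.94 [ 0.443 -0.203  0.05 ]
beaker [287. 272.] 0.49 [ 0.427 -0.092  0.05 ]
reagent [287. 271.] 0.81 [ 0.426 -0.09   0.05 ]
dish [200. 234.] 0.95 [0.393 0.251 0.05 ]
dish [322. 411.] 0.37 [ 0.67 -0.26  0.05]
objective_can [214. 387.] 0.67 [0.759 0.08  0.05 ]
```

View pics/scene.png

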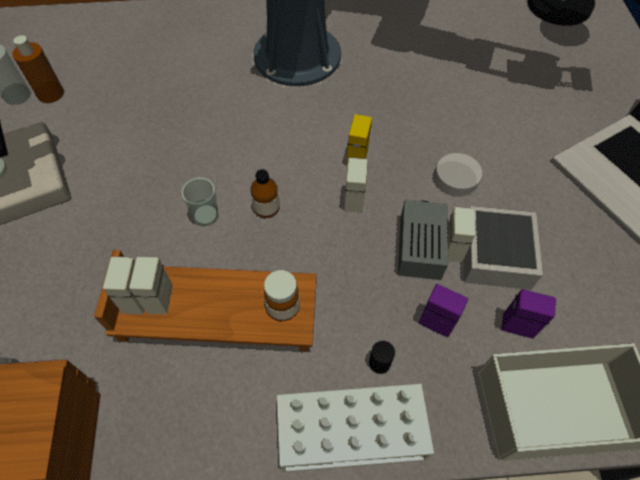

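View pics/side.png

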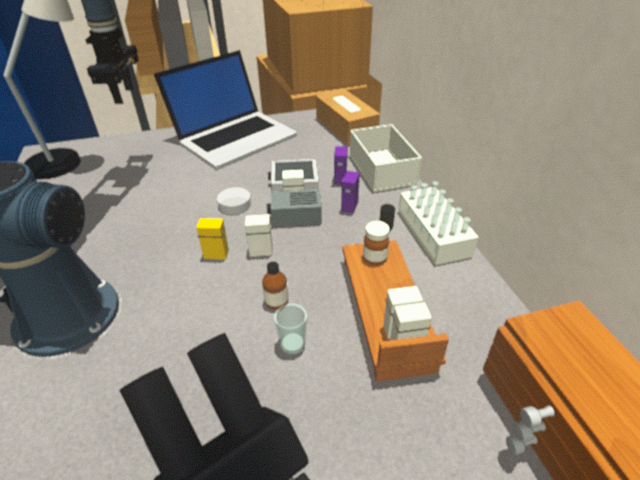

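The scene picture shows the possible confusions. White cases: bench (185,357), in the gap (228,462), on the shelf (285,120) and (285,152). Look-alikes: yellow (138,354), purple (307,443) and (313,528). I choose the white one at (185,357) as case_c and the white one in the gap as case_d. Next I fit boxes to the masks and check them in a close crop.

```bash
cat >> h.py <<'E'
def corners(p,sz,z0=0):
    x,y,a=p;l,w,h=sz;R=np.array([[np.cos(a),-np.sin(a)],[np.sin(a),np.cos(a)]])
    return np.array([np.r_[R@[sx*l/2,sy*w/2]+[x,y],z0+k*h] for k in(0,1) for sx,sy in((-1,-1),(1,-1),(1,1),(-1,1))])
def hull(c,p,sz,z0=0):
    return cv2.convexHull(np.float32([proj(c,q) for q in corners(p,sz,z0)]))
def iou(c,m,p,sz,z0):
    r=np.zeros((960,1280),np.uint8);cv2.fillConvexPoly(r,np.int32(np.round(hull(c,p,sz,z0)*2*16)),1,shift=4)
    m=cv2.resize(m.astype(np.uint8),(1280,960),interpolation=cv2.INTER_NEAREST)
    return (r&m).sum()/max(1,(r|m).sum())
from scipy.optimize import minimize
def fit(obs,p0,sz,z0=0):
    f=lambda p:-sum(iou(c,m,p,sz,z0) for c,m in obs)
    best=None
    for a in(-.15,0,.15):
        s=np.array([[0,0,a],[.02,0,a],[0,.02,a],[0,0,a+.2]])+p0
        r=minimize(f,s[0],method='Nelder-Mead',options=dict(initial_simplex=s,xatol=2e-4,fatol=1e-4))
        if best is None or r.fun<best.fun:best=r
    return best.x,-best.fun/len(obs)
def near(cam,label,rc,tol=25):
    L=[r for r in vision.outline_of(cam,label) if np.hypot(*(np.array(r['point'])-rc))<tol]
    return L[0]['mask'] if L else None
E
python3 - <<'E'
from h import *
C={n:snap(n) for n in('scene','side')}
ov={n:C[n]['frame'].copy() for n in C}
def do(name,label,pts,p0,sz,z0=0):
    obs=[]
    for n,rc in pts.items():
        m=near(n,label,rc)
        if m is None: print(name,'miss',n);continue
        obs.append((C[n],m))
    p,s=fit(obs,np.array(p0),sz,z0);print(name,np.round(p,3),'deg',round(np.degrees(p[2]),1),'iou',round(s,3),len(obs))
    for n in C: 
        cs=np.array([proj(C[n],q) for q in corners(p,sz,z0)])
        for i in range(4):
            for a,b in((i,(i+1)%4),(4+i,4+(i+1)%4),(i,4+i)): cv2.line(ov[n],tuple(map(int,cs[a]*8)),tuple(map(int,cs[b]*8)),(255,0,0),1,cv2.LINE_AA,3)
do('c','case_a',{'scene':(185,357),'side':(232,258)},(.43,.09,0),(.056,.036,.1))
do('gap','gap_unit',{'scene':(248,482),'side':(201,296)},(.57,.25,0),(.13,.24,.06))
do('d','case_a',{'side':(180,293)},(.56,.25,0),(.056,.036,.04),.06)
do('d2','case_a',{'scene':(230,460)},(.56,.25,0),(.056,.036,.1))
do('shelf','shelf',{'scene':(315,219)},(.65,-.17,0),(.13,.34,.05))
do('b','case_a',{'scene':(285,154)},(.65,-.27,0),(.056,.036,.1),.05)
do('a','case_a',{'scene':(283,123)},(.65,-.3,0),(.056,.036,.1),.05)
do('jar','jar',{'scene':(296,280),'side':(243,375)},(.65,-.06,0),(.05,.05,.085),.05)
a=cv2.resize(ov['scene'][230:350,90:330],None,fx=3.3,fy=2.5*1.0)
b=cv2.resize(ov['scene'][110:290,330:550],None,fx=1.8,fy=1.65);d=cv2.resize(ov['side'][160:270,190:330],None,fx=2.8,fy=2.7)
w=np.zeros((600,800,3),np.uint8);w[:300,:a.shape[1]]=a[:300];w[300:300+b.shape[0],:b.shape[1]]=b[:300];w[300:300+d.shape[0],400:400+d.shape[1]]=d
save('ov1',w)
E
```

```text
c [ 0.432  0.087 -0.152] deg -8.7 iou 0.938 2
gap [ 0.563  0.277 -0.194] deg -11.1 iou 0.809 2
d [ 0.556  0.257 -0.21 ] deg -12.0 iou 0.914 1
d2 [ 0.555  0.258 -0.229] deg -13.1 iou 0.874 1
shelf [ 0.649 -0.18  -0.159] deg -9.1 iou 0.638 1
b [ 0.641 -0.27  -0.047] deg -2.7 iou 0.939 1
a [ 0.636 -0.313  0.123] deg 7.0 iou 0.692 1
jar [ 0.67  -0.062 -0.266] deg -15.3 iou 0.835 2
```

View pics/ov1.png

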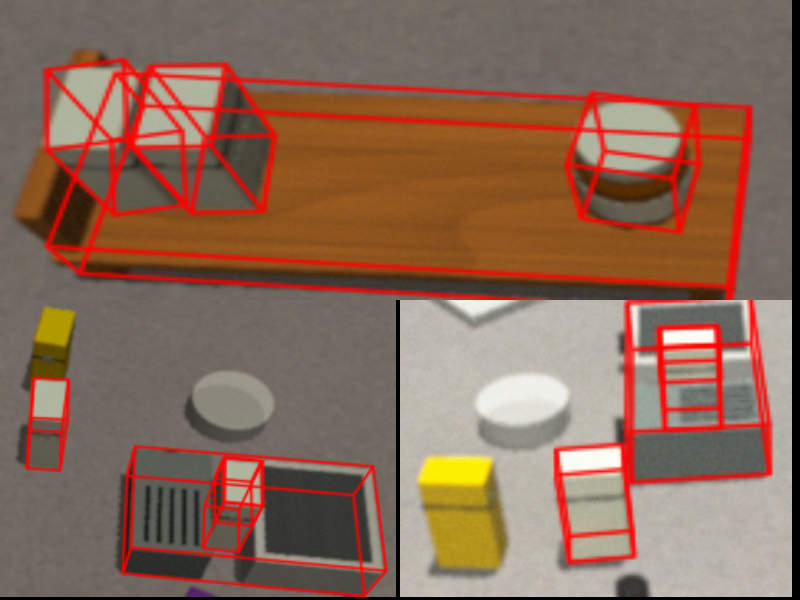

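The crop confirms it: white case_c (fit on it, yellow one behind it is separate) and white case_d in the gap are both fitted well. The shelf fit and case_a fit are poor, so I refit the shelf by colour.

```bash
python3 - <<'E'
from h import *
C={n:snap(n) for n in('scene','side')}
ROI={'scene':(235,360,85,335),'side':(225,390,325,460)}
D=[];ov=[]
for n in C:
    f=C[n]['frame'];hsv=cv2.cvtColor(f,cv2.COLOR_RGB2HSV)
    a=ROI[n];m=np.zeros((480,640),bool);m[a[0]:a[1],a[2]:a[3]]=True
    org=(hsv[...,0]<20)&(hsv[...,1]>150)&(hsv[...,2]>60)&m
    ign=np.zeros((480,640),np.uint8)
    for l in('case_a','jar'):
        for r in vision.outline_of(n,l):
            if r['conf']>.3: ign|=r['mask'].astype(np.uint8)
    ign=cv2.dilate(ign,np.ones((7,7)))>0
    D.append((C[n],org,~ign&m));
def polys(c,p,t):
    x,y,a=p;e=-.17+.007
    q=(x-e*np.sin(a)*1,y+e*np.cos(a),a)
    return [hull(c,p,(.13,.34,t),.05-t),hull(c,q,(.13,.014,.06),.05)]
def cost(v):
    s=0
    for c,o,k in D:
        r=np.zeros((480,640),np.uint8)
        for h in polys(c,v[:3],max(v[3],.002)): cv2.fillConvexPoly(r,np.int32(np.round(h*16)),1,shift=4)
        r=(r>0)&k;oo=o&k;s+=1-(r&oo).sum()/(r|oo).sum()
    return s
best=None
for y in(-.2,-.16):
  for a in(-.1,.05):
    s=np.array([[.67,y,a,.02]]*5);s[1:]+=np.diag([.02,.03,.15,.02])
    r=minimize(cost,s[0],method='Nelder-Mead',options=dict(initial_simplex=s,maxiter=500,xatol=2e-4,fatol=1e-4))
    print(np.round(r.x,3),round(r.fun,3))
    if best is None or r.fun<best.fun:best=r
P=best.x[:3];o=P;R=np.array([[np.cos(P[2]),-np.sin(P[2])],[np.sin(P[2]),np.cos(P[2])]])
# cases a,b jointly: c from union mask of the two, as 56x(72+g) box
obs=[]
for n,rcs in(('scene',[(283,123),(285,154)]),('side',[(320,413),(301,396)])):
    mm=[near(n,'case_a',q,15) for q in rcs]
    if all(m is not None for m in mm): obs.append((C[n],mm[0]|mm[1]))
f=lambda p:-sum(iou(c,m,(p[0],p[1],P[2]),(.056,.072+max(p[2],0),.1),.05) for c,m in obs)
r=minimize(f,[.64,-.29,.004],method='Nelder-Mead',options=dict(initial_simplex=[[.64,-.29,.004],[.66,-.29,.004],[.64,-.27,.004],[.64,-.29,.014]]))
ab=r.x;print('ab',np.round(ab,3),r.fun/len(obs),len(obs),'shelf frame',np.round(R.T@(ab[:2]-P[:2]),4))
for n,(y0,y1,x0,x1) in ROI.items():
    g=C[n]['frame'].copy()
    for h in polys(C[n],P,best.x[3])+[hull(C[n],(ab[0],ab[1],P[2]),(.056,.072+ab[2],.1),.05)]: cv2.polylines(g,[np.int32(np.round(h*16))],True,(0,255,0),1,cv2.LINE_AA,4)
    ov.append(cv2.resize(g[y0:y1,x0:x1],(480 if n=='scene' else 320,320 if n=='scene' else 400),interpolation=cv2.INTER_CUBIC))
w=np.zeros((400,800,3),np.uint8);w[:320,:480]=ov[0];w[:400,480:]=ov[1];save('ov2',w)
np.save('shelf.npy',P);print(robot.get_obs()['time'])
E
```

```text
[ 0.657 -0.186 -0.132  0.024] 1.112
[ 0.656 -0.186 -0.124  0.024] 1.113
[ 0.662 -0.176 -0.134  0.04 ] 1.138
[ 0.654 -0.186 -0.136  0.019] 1.114
ab [ 0.64  -0.289 -0.004] -0.7619092185306504 1 shelf frame [-0.0029 -0.1044]
2.05
```

View pics/ov2.png

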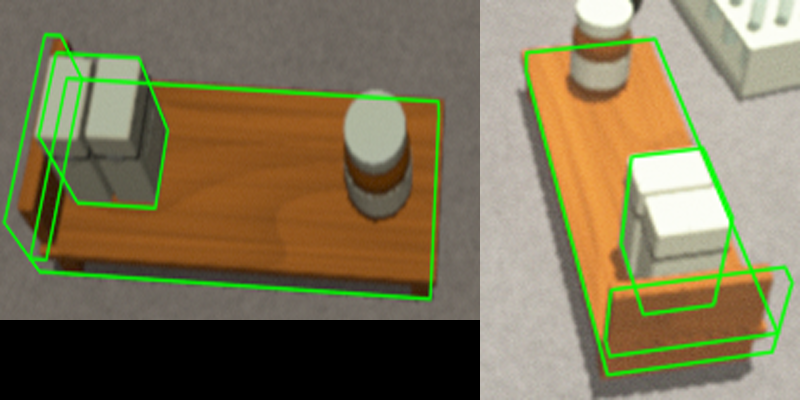

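The fit is off at the end board; I take the visible board corners by hand instead: scene back edge (267,167)-(273,316), front right (344,312); side far edge (246,344)-(241,399).

```bash
python3 - <<'E'
from h import *
C={n:snap(n) for n in('scene','side')}
for n,l in(('scene',[(266.8,167.3),(272.8,316),(344,312),(334.8,112)]),('side',[(245.6,343.6),(241.5,398.8),(371,377)])):
    for q in l: print(n,q,np.round(onz(C[n],q,.05),3))
for n,bx in(('scene',(230,360,85,335)),('side',(225,390,325,460))):
    g=C[n]['frame'][bx[0]:bx[1],bx[2]:bx[3]]
    save('z_'+n,cv2.resize(g,None,fx=3.2 if n=='scene' else 3.5,fy=3.2 if n=='scene' else 3.5,interpolation=cv2.INTER_CUBIC))
E
```

```text
scene (266.8, 167.3) [ 0.58  -0.262  0.05 ]
scene (272.8, 316) [ 0.612 -0.004  0.05 ]
scene (344, 312) [ 0.74 -0.02  0.05]
scene (334.8, 112) [ 0.699 -0.344  0.05 ]
side (245.6, 343.6) [ 0.614 -0.007  0.05 ]
side (241.5, 398.8) [ 0.743 -0.029  0.05 ]
side (371, 377) [ 0.566 -0.344  0.05 ]
```

View pics/z_scene.png

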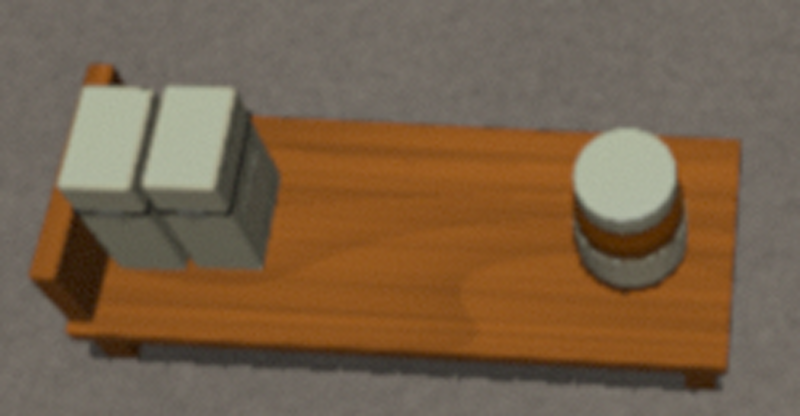

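```bash
cat >> h.py <<'E'
from scipy.spatial.transform import Rotation as Ro
def go(x,y,z,yaw=None):
    o=robot.get_obs();R=Ro.from_quat(o['tool_rot']).as_matrix();p=np.array(o['position'])
    d=R.T@(np.array([x,y,z])-p);t=0
    if yaw is not None:
        a=np.arctan2(R[1,1],R[0,1]);dw=(yaw-a+np.pi/2)%np.pi-np.pi/2;t=-dw
    print('row',np.round(d/.3,4),round(t/2/np.pi,4),'rows>=',int(np.ceil(max(np.linalg.norm(d)/.0417,abs(np.degrees(t))/7.16)))+1,'q6',round(o['q'][5],2),'t',o['time'])
E
python3 - <<'E'
from h import *
go(.432,.087,.23,-.152)
C={n:snap(n) for n in('scene','side')};obs=[]
m=near('scene','case_a',(285,154),15);c=C['scene']
for yaw in(-.16,-.13,-.1):
    f=lambda p:-iou(c,m,(p[0],p[1],yaw),(.056,.036,.1),.05)
    r=minimize(f,[.64,-.27],method='Nelder-Mead',options=dict(initial_simplex=[[.64,-.27],[.66,-.27],[.64,-.25]]))
    d=r.x-[.656,-.185];a=-.13
    print(yaw,np.round(r.x,3),round(r.fun,3),'shelf',np.round([np.cos(a)*d[0]+np.sin(a)*d[1],-np.sin(a)*d[0]+np.cos(a)*d[1]],4))
w=snap('wrist');print(w['K'],np.round(w['hand_eye'],3))
E
```

```text
row [-1.3294 -1.4582  0.0018] 0.2359 rows>= 16 q6 -0.18 t 2.15Traceback (most recent call last):
  File "<stdin>", line 7, in <module>
    res = _minimize_neldermead(fun, x0, args, callback, bounds=bounds,
                               **options)
    fsim[k] = func(sim[k])
              ~~~~^^^^^^^^
    fx = function(np.copy(x), *(wrapper_args + args))
  File "<stdin>", line 6, in <lambda>
  File "h.py", line 20, in iou
    m=cv2.resize(m.astype(np.uint8),(1280,960),interpolation=cv2.INTER_NEAREST)
                 ^^^^^^^^
AttributeError: 'NoneType' object has no attribute 'astype'
```

```bash
python3 -m handwheel '[[-0.66,-0.73,0,0.236],[-0.66,-0.73,0,0.236],[-0.66,-0.73,0,0.236],[-0.66,-0.73,0,0.236],[-0.66,-0.73,0,0.236],[-0.66,-0.73,0,0.236],[-0.66,-0.73,0,0.236],[-0.66,-0.73,0,0.236],[-0.66,-0.73,0,0.236],[-0.66,-0.73,0,0.236],[-0.66,-0.73,0,0.236],[-0.66,-0.73,0,0.236],[-0.66,-0.73,0,0.236]]' 100; python3 -c "
from h import *
go(.432,.087,.23,-.152)"
```

```text
time: 3.38
position: [0.2893, 0.347, 0.2307]
tool_rot: [0.76, 0.65, 0.0, 0.0]
ft_force: [0.5, 1.2, -0.5]
grip_width: 0.0871
grip_force: 0.0
row [-0.783   0.6037  0.0024] -0.0005 rows>= 9 q6 0.78 t 3.3833
```

```bash
python3 -m handwheel '[[-0.783,0.604,0,0],[-0.783,0.604,0,0],[-0.783,0.604,0,0],[-0.783,0.604,0,0],[-0.783,0.604,0,0],[-0.783,0.604,0,0],[-0.783,0.604,0,0],[-0.783,0.604,0,0],[-0.783,0.604,0,0],[-0.783,0.604,0,0]]'; cat >> h.py <<'E'
def wcam():
    o=robot.get_obs();w=vision.camera('wrist')
    T=np.eye(4);T[:3,:3]=Ro.from_quat(o['tool_rot']).as_matrix();T[:3,3]=o['position']
    w['cam_to_world']=T@np.array(w['hand_eye']);return w
def wproj(w,p):
    T=w['cam_to_world'];K=np.array(w['K']);q=T[:3,:3].T@(np.array(p)-T[:3,3])
    r=np.hypot(q[0],q[1]);th=np.arctan2(r,q[2]);return np.array([K[0,2]+K[0,0]*th*q[0]/r,K[1,2]+K[1,1]*th*q[1]/r])
def wonz(w,rc,z):
    T=w['cam_to_world'];K=np.array(w['K']);u=np.array([(rc[1]-K[0,2])/K[0,0],(rc[0]-K[1,2])/K[1,1]]);th=np.linalg.norm(u)
    d=T[:3,:3]@np.r_[u/th*np.sin(th),np.cos(th)];o=T[:3,3];return o+d*(z-o[2])/d[2]
def draw(w,img,p,sz,z0=0,col=(255,0,0)):
    cs=corners(p,sz,z0)
    for i in range(4):
        for a,b in((i,(i+1)%4),(4+i,4+(i+1)%4),(i,4+i)):
            L=np.array([wproj(w,cs[a]+(cs[b]-cs[a])*t) for t in np.linspace(0,1,9)]);cv2.polylines(img,[np.int32(L*8)],False,col,1,cv2.LINE_AA,3)
E
python3 - <<'E'
from h import *
w=wcam();print(np.array(w['K'])[:2],np.round(w['hand_eye'],3))
g=w['frame'].copy();draw(w,g,(.432,.087,-.152),(.056,.036,.1));draw(w,g,(.656,-.185,-.13),(.13,.34,.002),.048,(0,255,0));save('w1',g)
go(.432,.087,.23,-.152)
E
```

```text
time: 4.22
position: [0.4319, 0.0874, 0.2304]
tool_rot: [0.759, 0.651, -0.0, -0.001]
ft_force: [0.5, -0.2, 1.3]
grip_width: 0.087
grip_force: 0.0
[[371.64829954   0.         317.13141829]
 [  0.         371.64829954 237.5923764 ]] [[-0.001 -0.967 -0.254  0.069]
 [ 1.    -0.001 -0.     0.001]
 [ 0.    -0.254  0.967 -0.154]
 [ 0.     0.     0.     1.   ]]
row [-0.0032  0.0028  0.0011] 0.0001 rows>= 2 q6 0.1 t 4.2667
```

View pics/w1.png

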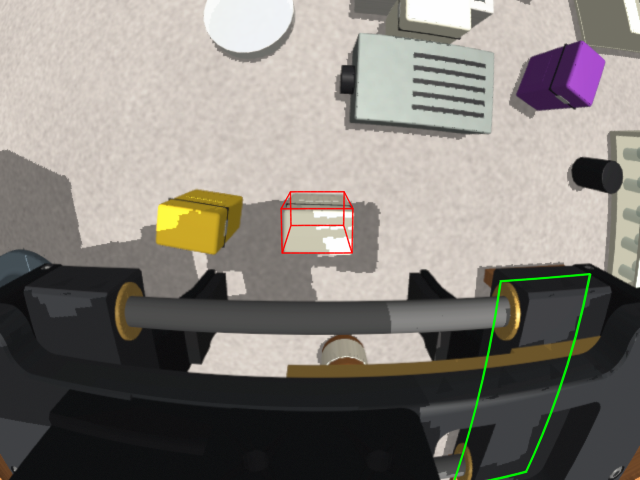

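The wrist picture shows case_c under the gripper at (230,317), matching the fitted box. The yellow one at (220,200) is clear of the fingers, so I descend and grip.

```bash
python3 -m handwheel '[[0,0,0.555,0],[0,0,0.555,0],[0,0,0.555,0],[0,0,0.555,0],[0,0,0.555,0],[0,0,0.555,0],[0,0,0.555,0]]' && python3 -m handwheel '[[0,0,0,0],[0,0,0,0],[0,0,0,0],[0,0,0,0],[0,0,0,0],[0,0,0,0],[0,0,0,0],[0,0,0,0]]' 40 30
python3 - <<'E'
from h import *
c=snap('scene');S=np.array([.656,-.185]);a=-.13
def sh(p): d=p[:2]-S;return np.round([np.cos(a)*d[0]+np.sin(a)*d[1],-np.sin(a)*d[0]+np.cos(a)*d[1]],4)
for nm,(u,v),z in(('FL',(162,87),.15),('FR',(237,87),.15),('NR',(222,193),.15),('NL',(142,188),.15),('bNR',(262,268),.05),('bNL',(190,268),.05),('jarR',(686,250),.06),('jarL',(575,230),.06)):
    print(nm,sh(onz(c,(230+v/3.2,85+u/3.2),z)))
E
```

```text
time: 4.85
position: [0.4328, 0.0883, 0.0656]
tool_rot: [0.758, 0.652, 0.001, 0.001]
ft_force: [0.9, -0.6, 0.9]
grip_width: 0.0875
grip_force: 0.0
time: 5.52
position: [0.4328, 0.0872, 0.065]
tool_rot: [0.759, 0.651, 0.001, 0.001]
ft_force: [-0.5, -0.0, 10.1]
grip_width: 0.0558
grip_force: 29.8
FL [-0.0287 -0.1046]
FR [-0.0305 -0.0681]
NR [ 0.0261 -0.0638]
NL [ 0.0254 -0.102 ]
bNR [ 0.022  -0.0697]
bNL [ 0.0239 -0.1072]
jarR [0.0049 0.1505]
jarL [-0.0034  0.0922]
```

```bash
python3 -m handwheel '[[0,0,-0.6,0],[0,0,-0.6,0],[0,0,-0.6,0],[0,0,-0.6,0],[0,0,-0.6,0],[0,0,-0.6,0],[0,0,-0.6,0]]'
python3 - <<'E'
from h import *
S=np.array([.656,-.185]);a=-.13;R=np.array([[np.cos(a),-np.sin(a)],[np.sin(a),np.cos(a)]])
for y in(-.034,-.047): p=S+R@[0,y];print(p);go(*p,.245,a)
E
```

```text
time: 6.15
position: [0.432, 0.0873, 0.2441]
tool_rot: [0.759, 0.651, 0.0, 0.0]
ft_force: [0.1, 0.0, -2.4]
grip_width: 0.0561
grip_force: 29.8
[ 0.65159244 -0.2187131 ]
row [-0.8965  0.8789 -0.0026] -0.0036 rows>= 11 q6 0.1 t 6.15
[ 0.6499072  -0.23160341]
row [-0.9398  0.8799 -0.0026] -0.0036 rows>= 11 q6 0.1 t 6.15
```

```bash
python3 -m handwheel '[[-0.897,0.879,0,-0.0036],[-0.897,0.879,0,-0.0036],[-0.897,0.879,0,-0.0036],[-0.897,0.879,0,-0.0036],[-0.897,0.879,0,-0.0036],[-0.897,0.879,0,-0.0036],[-0.897,0.879,0,-0.0036],[-0.897,0.879,0,-0.0036],[-0.897,0.879,0,-0.0036],[-0.897,0.879,0,-0.0036],[-0.897,0.879,0,-0.0036],[-0.897,0.879,0,-0.0036],[-0.897,0.879,0,-0.0036]]'
python3 - <<'E'
from h import *
S=np.array([.656,-.185]);a=-.13;R=np.array([[np.cos(a),-np.sin(a)],[np.sin(a),np.cos(a)]])
p=S+R@[0,-.034];go(*p,.119,a)
g=snap('side')['frame'];save('s2',cv2.resize(g[200:400,280:480],None,fx=3,fy=3,interpolation=cv2.INTER_CUBIC))
E
```

```text
time: 7.23
position: [0.6503, -0.2171, 0.2415]
tool_rot: [0.751, 0.66, -0.001, -0.003]
ft_force: [0.5, -0.6, -2.0]
grip_width: 0.0561
grip_force: 29.8
row [-0.0056  0.0072  0.4083] 0.0001 rows>= 4 q6 -0.36 t 7.2333
```

View pics/s2.png

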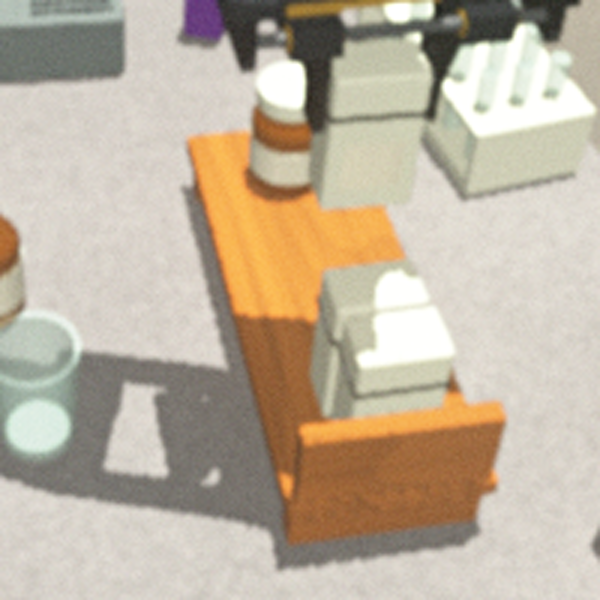

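The side picture shows case_c held upright at (100,370) above the free board, beyond b at (290,390). I lower it.

```bash
python3 -m handwheel '[[0,0,0.2,0],[0,0,0.3,0],[-0.006,0.004,0.36,0],[-0.006,0.004,0.405,0],[-0.006,0.004,0.405,0],[-0.006,0.004,0.405,0],[-0.006,0.004,0.405,0]]'
python3 - <<'E'
from h import *
S=np.array([.656,-.185]);a=-.13;R=np.array([[np.cos(a),-np.sin(a)],[np.sin(a),np.cos(a)]])
p=S+R@[0,-.046];go(*p,.118,a)
C={n:snap(n) for n in('scene','side')}
g=[cv2.resize(C['scene']['frame'][225:325,95:228],(400,300),interpolation=cv2.INTER_CUBIC),cv2.resize(C['side']['frame'][270:370,355:455],(400,400),interpolation=cv2.INTER_CUBIC)]
w=np.zeros((400,800,3),np.uint8);w[:300,:400]=g[0];w[:,400:]=g[1];save('p1',w)
E
```

```text
time: 7.87
position: [0.6546, -0.2211, 0.125]
tool_rot: [0.751, 0.66, 0.001, 0.002]
ft_force: [0.3, -0.7, -0.9]
grip_width: 0.0558
grip_force: 29.8
row [-0.0335 -0.0111  0.0234] 0.0001 rows>= 2 q6 -0.36 t 7.8667
```

View pics/p1.png

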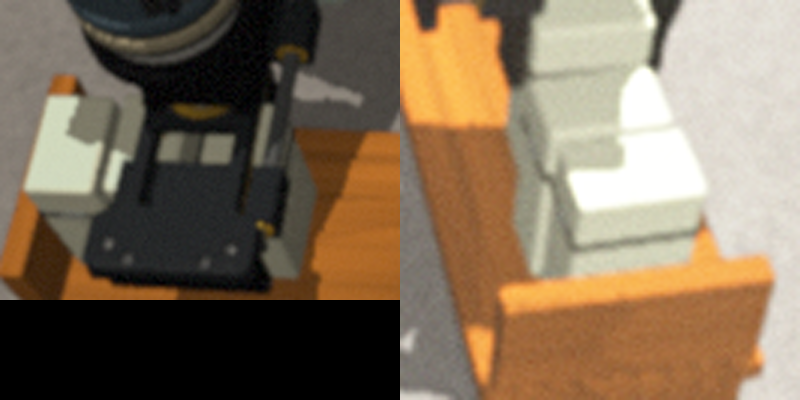

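Both views show c hanging just off b with a small gap remaining. Now I slide it towards b and watch the force.

```bash
python3 -m handwheel '[[-0.01,-0.005,0.01,0],[-0.02,-0.01,0.01,0],[-0.03,-0.01,0.01,0],[-0.037,-0.01,0.01,0],[-0.037,-0.01,0.01,0],[-0.037,-0.01,0.01,0],[-0.037,-0.01,0.01,0]]'
python3 - <<'E'
from h import *
S=np.array([.656,-.185]);a=-.13;R=np.array([[np.cos(a),-np.sin(a)],[np.sin(a),np.cos(a)]])
o=robot.get_obs();print(R.T@(np.array(o['position'])[:2]-S))
p=S+R@[0,-.047];go(*p,.1155,a)
E
```

```text
time: 8.55
position: [0.6486, -0.2314, 0.1195]
tool_rot: [0.752, 0.66, 0.0, -0.0]
ft_force: [-0.1, -0.5, -1.9]
grip_width: 0.0557
grip_force: 29.8
[-0.0013381  -0.04700335]
row [0.     0.0045 0.0134] -0.0001 rows>= 2 q6 -0.37 t 8.55
```

```bash
python3 -m handwheel '[[-0.005,0.004,0,0],[-0.01,0.004,0,0],[-0.01,0.004,0,0]]'; python3 -m handwheel '[[-0.005,0,0,0],[-0.01,0,0,0],[-0.01,0,0,0]]'
```

```text
time: 8.8
position: [0.6497, -0.2346, 0.1195]
tool_rot: [0.752, 0.66, 0.0, 0.0]
ft_force: [0.6, 0.5, -1.7]
grip_width: 0.0561
grip_force: 29.8
time: 9.05
position: [0.649, -0.2373, 0.1195]
tool_rot: [0.752, 0.66, 0.0, -0.0]
ft_force: [0.2, 2.3, -1.4]
grip_width: 0.0556
grip_force: 29.8
```

Contact (2.3 N). I back off about 1 mm, set down, release and rise.

```bash
python3 -m handwheel '[[0.004,0,0.005,0],[0.004,0,0.01,0],[0.004,0,0.016,0],[0.004,0,0.016,0],[0.004,0,0.016,0],[0.004,0,0.016,0]]' && python3 -m handwheel '[[0,0,0,0],[0,0,0,0],[0,0,0,0],[0,0,0,0],[0,0,0,0],[0,0,0,0]]' 90 && python3 -m handwheel '[[0,0,-0.05,0],[0,0,-0.1,0],[0,0,-0.2,0],[0,0,-0.45,0],[0,0,-0.45,0],[0,0,-0.45,0],[0,0,-0.45,0]]'
python3 - <<'E'
from h import *
p=np.array([.5555,.2575]);go(*p,.25,-.21)
E
```

```text
time: 9.55
position: [0.6491, -0.2365, 0.1151]
tool_rot: [0.752, 0.66, -0.0, 0.0]
ft_force: [-1.0, -0.9, 2.1]
grip_width: 0.0559
grip_force: 29.8
time: 10.05
position: [0.6492, -0.2363, 0.1147]
tool_rot: [0.752, 0.66, 0.0, 0.0]
ft_force: [0.4, -0.9, 0.4]
grip_width: 0.0774
grip_force: 0.0
time: 10.63
position: [0.6507, -0.237, 0.2532]
tool_rot: [0.752, 0.66, 0.001, 0.003]
ft_force: [-0.5, 0.0, -0.3]
grip_width: 0.0783
grip_force: 0.0
row [ 1.5933 -0.5284  0.0032] 0.0127 rows>= 14 q6 -0.38 t 10.6333
```

```bash
python3 -m handwheel '[[0.8,-0.27,0,0],[0.8,-0.27,0,0],[0.8,-0.27,0,0],[0.8,-0.27,0,0],[0.8,-0.27,0,0],[0.8,-0.27,0,0],[0.8,-0.27,0,0],[0.8,-0.27,0,0]]' 100 && python3 -m handwheel '[[0.7933,-0.2584,0,0.0127],[0.7933,-0.2584,0,0.0127],[0.7933,-0.2584,0,0.0127],[0.7933,-0.2584,0,0.0127],[0.7933,-0.2584,0,0.0127],[0.7933,-0.2584,0,0.0127],[0.7933,-0.2584,0,0.0127],[0.7933,-0.2584,0,0.0127],[0.7933,-0.2584,0,0.0127]]'
python3 - <<'E'
from h import *
go(.5555,.2575,.25,-.21)
w=wcam();g=w['frame'].copy();draw(w,g,(.5555,.2575,-.21),(.056,.036,.04),.06)
a=cv2.resize(g[60:330,180:460],(500,482),interpolation=cv2.INTER_CUBIC)
c=snap('scene');b=cv2.resize(c['frame'][225:325,95:255],(300,188),interpolation=cv2.INTER_CUBIC)
s=snap('side');b2=cv2.resize(s['frame'][250:370,345:465],(300,300),interpolation=cv2.INTER_CUBIC)
z=np.zeros((490,800,3),np.uint8);z[:482,:500]=a;z[:188,500:]=b;z[190:490,500:]=b2;save('w2',z)
E
```

```text
time: 11.3
position: [0.5981, 0.0151, 0.2482]
tool_rot: [0.75, 0.661, -0.001, -0.002]
ft_force: [0.2, -1.1, -0.2]
grip_width: 0.0869
grip_force: 0.0
time: 12.05
position: [0.5545, 0.2568, 0.2488]
tool_rot: [0.777, 0.629, -0.001, 0.0]
ft_force: [-0.2, 0.0, 0.1]
grip_width: 0.0872
grip_force: 0.0
row [ 0.0028  0.0027 -0.0041] -0.0001 rows>= 2 q6 0.46 t 12.05
```

View pics/w2.png

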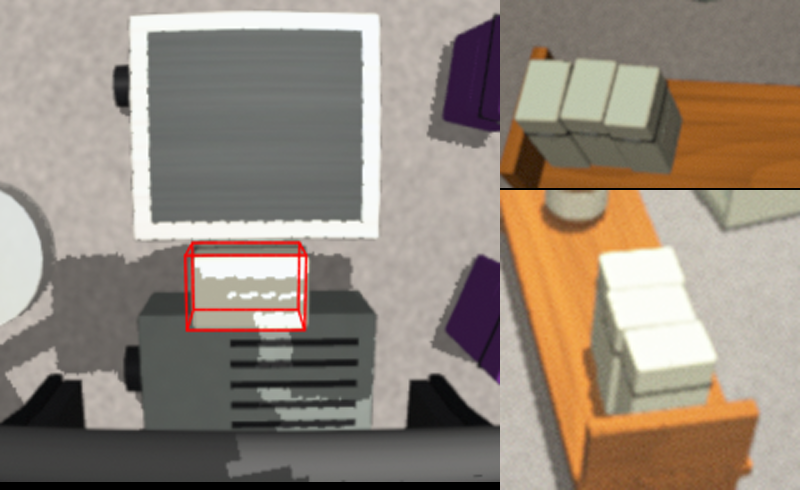

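The wrist picture shows case_d at crop (290,247), matching the fit. The insets show a, b and c standing in a tight row. I descend on d's narrow faces and grip above the instruments.

```bash
python3 -m handwheel '[[0.003,0.003,0.12,0],[0.003,0.003,0.24,0],[0.003,0.003,0.36,0],[0.003,0.003,0.48,0],[0.003,0.003,0.54,0],[0.003,0.003,0.587,0],[0.003,0.003,0.587,0],[0.003,0.003,0.587,0]]' && python3 -m handwheel '[[0,0,0,0],[0,0,0,0],[0,0,0,0],[0,0,0,0],[0,0,0,0],[0,0,0,0],[0,0,0,0],[0,0,0,0]]' 40 40 
```

```text
time: 12.87
position: [0.5554, 0.2574, 0.073]
tool_rot: [0.778, 0.628, -0.001, -0.0]
ft_force: [0.6, 0.4, 0.1]
grip_width: 0.0867
grip_force: 0.0
time: 13.53
position: [0.5559, 0.2591, 0.0743]
tool_rot: [0.777, 0.629, 0.001, 0.0]
ft_force: [0.6, -0.9, 3.1]
grip_width: 0.0557
grip_force: 39.9
```

Gripped at z 0.073–0.074; lift straight up slowly, then faster.

```bash
python3 -m handwheel '[[0,0,-0.03,0],[0,0,-0.06,0],[0,0,-0.1,0],[0,0,-0.14,0],[0,0,-0.2,0],[0,0,-0.3,0],[0,0,-0.4,0],[0,0,-0.5,0],[0,0,-0.6,0],[0,0,-0.6,0],[0,0,-0.6,0]]'
python3 - <<'E'
from h import *
S=np.array([.656,-.185]);a=-.13;R=np.array([[np.cos(a),-np.sin(a)],[np.sin(a),np.cos(a)]])
for y in(0,-.014): p=S+R@[.0015,y];print(p);go(*p,.25,a)
print(R.T@(np.array([.6492,-.2364])-S))
E
```

```text
time: 14.45
position: [0.5561, 0.2593, 0.2569]
tool_rot: [0.777, 0.629, 0.003, 0.001]
ft_force: [-1.1, 0.2, -2.3]
grip_width: 0.0558
grip_force: 39.9
[ 0.65748734 -0.18519445]
row [-1.3787  0.6391  0.0227] -0.0127 rows>= 12 q6 0.46 t 14.45
[ 0.65567246 -0.19907632]
row [-1.4253  0.6428  0.0225] -0.0127 rows>= 13 q6 0.46 t 14.45
[-7.94259466e-05 -5.18477935e-02]
```

```bash
python3 -m handwheel '[[-0.69,0.32,0,0],[-0.69,0.32,0,0],[-0.69,0.32,0,0],[-0.69,0.32,0,0],[-0.69,0.32,0,0],[-0.69,0.32,0,0],[-0.69,0.32,0,0]]' && python3 -m handwheel '[[-0.689,0.319,0,-0.0127],[-0.689,0.319,0,-0.0127],[-0.689,0.319,0,-0.0127],[-0.689,0.319,0,-0.0127],[-0.689,0.319,0,-0.0127],[-0.689,0.319,0,-0.0127],[-0.689,0.319,0,-0.0127],[-0.689,0.319,0,-0.0127],[-0.689,0.319,0,-0.0127]]'
python3 - <<'E'
from h import *
S=np.array([.656,-.185]);a=-.13;R=np.array([[np.cos(a),-np.sin(a)],[np.sin(a),np.cos(a)]])
p=S+R@[0.000,0.002];go(*p,.129,a)
E
```

```text
time: 15.03
position: [0.6059, 0.0313, 0.2518]
tool_rot: [0.779, 0.627, -0.002, -0.0]
ft_force: [0.8, 1.0, -1.7]
grip_width: 0.0555
grip_force: 39.9
time: 15.78
position: [0.6552, -0.1837, 0.2521]
tool_rot: [0.751, 0.66, -0.0, -0.002]
ft_force: [0.1, 0.3, -2.9]
grip_width: 0.0554
grip_force: 39.9
row [0.0019 0.0048 0.4103] 0.0001 rows>= 4 q6 -0.31 t 15.7833
```

```bash
python3 -m handwheel '[[0,0.003,0.1,0],[0,0.003,0.2,0],[0,0.003,0.3,0],[0,0.003,0.37,0],[0,0.003,0.41,0],[0,0.003,0.41,0],[0,0.003,0.41,0],[0,0.003,0.41,0]]' && python3 -m handwheel '[[-0.01,0,0,0],[-0.02,0,0,0],[-0.03,0,0,0],[-0.04,0,0,0],[-0.04,0,0,0],[-0.04,0,0,0]]'
python3 - <<'E'
from h import *
S=np.array([.656,-.185]);a=-.13;R=np.array([[np.cos(a),-np.sin(a)],[np.sin(a),np.cos(a)]])
o=robot.get_obs();print(R.T@(np.array(o['position'])[:2]-S))
E
```

```text
time: 16.45
position: [0.6586, -0.1855, 0.1325]
tool_rot: [0.751, 0.66, 0.001, 0.001]
ft_force: [0.1, 0.0, -1.6]
grip_width: 0.0556
grip_force: 39.9
time: 16.95
position: [0.6556, -0.1981, 0.1308]
tool_rot: [0.752, 0.659, 0.0, 0.0]
ft_force: [-0.4, 0.1, -2.9]
grip_width: 0.0561
grip_force: 39.9
[ 0.00132159 -0.0130842 ]
```

```bash
python3 -m handwheel '[[-0.004,-0.004,0.006,0],[-0.007,-0.004,0.006,0],[-0.007,-0.004,0.006,0]]'; python3 -m handwheel '[[-0.004,0,0,0],[-0.008,0,0,0],[-0.008,0,0,0]]'
```

```text
time: 17.2
position: [0.6539, -0.1996, 0.1285]
tool_rot: [0.752, 0.66, -0.0, -0.0]
ft_force: [-0.5, 0.1, -2.5]
grip_width: 0.0557
grip_force: 39.9
time: 17.45
position: [0.6536, -0.2012, 0.1287]
tool_rot: [0.752, 0.659, 0.0, -0.001]
ft_force: [-0.1, 2.6, -1.4]
grip_width: 0.0559
grip_force: 39.9
```

Contact with c. I back off slightly, lower about 4.5 mm, release and rise.

```bash
python3 -m handwheel '[[0.004,0,0.005,0],[0.004,0,0.01,0],[0.004,0,0.016,0],[0.004,0,0.016,0],[0.004,0,0.016,0],[0.004,0,0.016,0]]'
```

```text
time: 17.95
position: [0.6544, -0.201, 0.1244]
tool_rot: [0.752, 0.66, 0.0, 0.0]
ft_force: [0.7, 0.2, 0.6]
grip_width: 0.0554
grip_force: 39.9
```

```bash
python3 -m handwheel '[[0,0,0.002,0],[0,0,0.002,0],[0,0,0.002,0],[0,0,0.002,0],[0,0,0.002,0],[0,0,0.002,0],[0,0,0.002,0]]' 90 && python3 -m handwheel '[[0,0,-0.05,0],[0,0,-0.1,0],[0,0,-0.2,0],[0,0,-0.45,0],[0,0,-0.45,0],[0,0,-0.45,0],[0.6,-0.6,-0.45,0],[0.6,-0.6,-0.45,0],[0.6,-0.6,-0.45,0],[0.6,-0.6,-0.45,0],[0.6,-0.6,-0.45,0],[0.6,-0.6,-0.45,0],[0.6,-0.6,-0.45,0],[0.6,-0.6,-0.45,0]]'
python3 - <<'E'
from h import *
C={n:snap(n) for n in('scene','side')}
ov={n:C[n]['frame'].copy() for n in C}
S=np.array([.656,-.185]);a=-.13;R=np.array([[np.cos(a),-np.sin(a)],[np.sin(a),np.cos(a)]])
for n in C:
  for y in(-.0518,-.0158):
    p=S+R@[0,y];h=hull(C[n],(*p,a),(.056,.036,.1),.05);cv2.polylines(ov[n],[np.int32(h*16)],True,(255,0,0),1,cv2.LINE_AA,4)
w=np.zeros((560,800,3),np.uint8)
w[:280,:400]=cv2.resize(C['scene']['frame'][220:360,95:325],(400,280),interpolation=cv2.INTER_CUBIC)
w[280:,:400]=cv2.resize(ov['scene'][220:360,95:325],(400,280),interpolation=cv2.INTER_CUBIC)
w[:,400:]=cv2.resize(C['side']['frame'][220:390,335:456],(400,560),interpolation=cv2.INTER_CUBIC)
save('end',w)
E
```

```text
time: 18.53
position: [0.654, -0.2008, 0.1234]
tool_rot: [0.752, 0.66, -0.0, -0.0]
ft_force: [-0.1, -0.8, -0.3]
grip_width: 0.078
grip_force: 0.0
time: 19.7
position: [0.4969, 0.0031, 0.2586]
tool_rot: [0.751, 0.661, -0.0, -0.0]
ft_force: [-0.5, 0.6, 0.1]
grip_width: 0.0779
grip_force: 0.0
```

View pics/end.png

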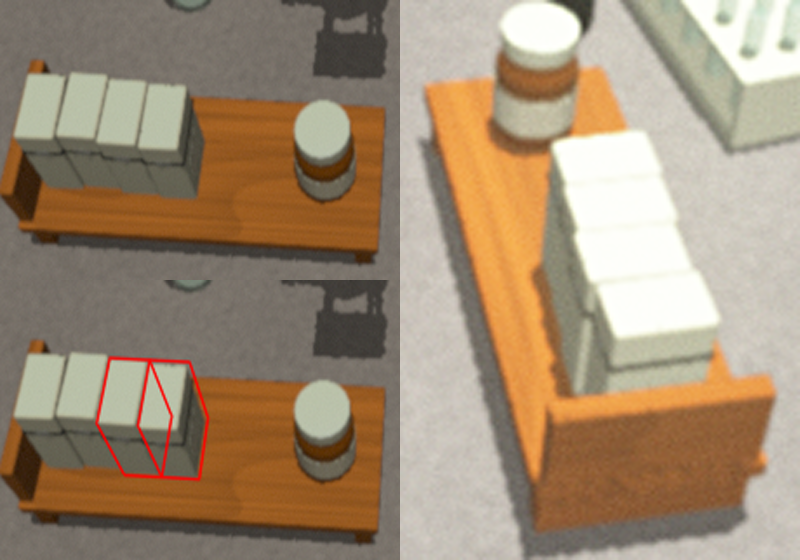

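The final picture shows all four cases upright in one tight row from the end board, square to the shelf; the last is at crop (120,165). The jar is untouched and the gripper is well clear.

```bash
python3 -c "
from rig import job
print(job.hand_in())"
```

```text
the job is handed in; nothing more can be done
None
```

Both stray cases are on the shelf, all four stand upright in one tight row beside the end board, nothing else was disturbed that I could see, and I handed the job in; no verdict was returned.

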